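Sampling charge with a proof plane

TASK

Lift the proof plane out of its wooden stand and touch the middle of its metal disc lightly onto the brass stud on top of the red-based metal sphere for about half a second, then onto the middle of the brass cap on top of the electroscope for about half a second, to carry a sample of the charge over. Keep your hand off the disc, the spheres and the electroscope, and the disc off the blue-based sphere, as that would spoil the charge; do not shift the spheres or the electroscope. Finally stand the proof plane upright in its stand again, disc down on the floor of the well, and let go.

Things in the scene. Friction and masses are not known exactly. Their poses are not given: they have to be found in the camera images.
- grip (a point): Centre of the proof plane's black round grip (20 mm across, 54 mm long, rounded top end). The proof plane is loose, 140 mm long, 70 to 150 g: a brass disc at the bottom end, a white insulating rod 12 mm thick, a small black guard flange 26 mm across just under the grip, the grip on top. It stands upright in the stand's well at the start. z points from disc to top end. This point lies 28 mm below the top end and 112 mm above the disc's contact face.
- disc: The proof plane's brass disc, 30 mm across, 5 mm thick, fixed square across the lower end of the rod. Origin at the centre of its flat contact face (the underside); z points up along the rod.
- stand: Square wooden block, 86 mm by 86 mm, 75 mm high, fixed to the table, that holds the proof plane. Origin under its centre, z up.
- well (a point): Centre of the floor of the stand's round well: 30 mm above the table, in the middle of the block. The well is 46 mm wide and 45 mm deep and open at the top, so the 30 mm disc has 8 mm to spare all round.
- red_sphere: Bare metal sphere, 70 mm across, on a white insulating rod with a red round base 84 mm across and red collars; 150 mm high in all, 0.55 kg, standing loose. Origin under the centre of the base, z up.
- red_stud (a point): Centre of the flat top of the brass stud (16 mm across, 3 mm proud) on the crown of the red-based sphere, 150 mm above the table.
- blue_sphere: The same sphere with a blue base and blue collars; to be left alone. Origin under the centre of the base, z up.
- electroscope: Leaf electroscope: wooden foot 80 mm (x) by 130 mm (y), grey metal case 100 mm wide and high with glass windows, white insulating plug, and a brass cap on top; 155 mm high in all, 0.75 kg, standing loose. Origin under the centre of the foot, z up.
- cap (a point): Centre of the flat top of the electroscope's brass cap, a disc 50 mm across, 155 mm above the table. Nothing among or near these things is taller than 160 mm apart from the proof plane itself (170 mm to its top in the stand).
Things that resemble listed ones, but are neither listed nor needed, are in the scene too. Leave any green or orange look-alike of the part that bears grip alone.

How it is judged:
By the outcome, as a careful person would: the job done as asked, in the order asked, and still so for the second after the job is handed in, with the robot touching nothing.
It also fails if it takes over 58 s, if anything falls off the work surface, if the arm or the gripper's body presses on something with over 40 N, if the wrist force passes 120 N, or if a joint passes its speed limit or range.

ROBOT

A 6-joint arm with a two-finger parallel gripper is mounted at the origin on the work surface. World frame = base frame: x ahead of the robot, y to its left, z up, the work surface at z = 0. Lengths are in m, angles in rad, forces in N, time in s.
With the tool pointing down it reaches from about 0.25 to 0.775 m from the base axis. Payload 4 kg.
Tool frame: the origin (TCP) lies at the very end of the fingers, on their centre line; the grasp point (between the pads) lies 19 mm behind it (robot.hold_point_z is the distance from the TCP to the grasp point, in m); z points along the fingers, y is the line along which they close (so a half turn about z gives the same grasp; the last joint's range is limited). The gripper opens to 94 mm and grips with 3 to 60 N. Pads are 16 mm wide; open, the fingers measure 119 mm over their backs; the gripper's body (75 mm by 177 mm) begins 78 mm behind the grasp point.
Start: joints at [1.193, 0.087, 1.371, -0, 1.684, -0.103], TCP at [0.149, 0.529, 0.206] pointing down, gripper open.
Joint ranges: [-3.1, 3.1], [-0.76, 2.03], [0.27, 2.55], [-1.08, 4.22], [0.17, 2.65], [-2.57, 2.57]. Speed limits (rad/s): [2.79, 2.79, 3.14, 3.14, 3.14, 3.14].

INTERFACE

Orientations are given as [roll, pitch, yaw] about the fixed x, y, z axes, in that order (R = Rz(yaw) Ry(pitch) Rx(roll)).
In Python, from bench import robot gives the robot as it stands.
- The arm moves only by the tool carry_out, never from a script. Its argument "steps" is a list of rows, each a list of 3 entries, a list of its own where there are three numbers: the shift along the tool's x, y, z in m, then the turn about the tool's z in units of 10 degrees (1.0 is 10 degrees), then the closure, from -1 (fully open) to 1 (shut). In form: [[[tx, ty, tz], roll, jaw], ...]. A call has 1 to 10 rows; each row is the pose to reach, as a shift and turn from the pose commanded when the call began, along the tool's axes at that moment; what a row does not reach only later rows make up. A row lasts 1/8 s, in which the tool goes at most 62.5 mm and 10.7 degrees, less where a joint would pass 70% of its speed; a pose out of reach is approached as far as the arm can. A call with a gripper value outside its range is refused whole. The fingers move at their own pace and stop on an object; the grip force is fixed at half the most. Time passes only in rows, so rows that repeat a pose let the fingers close. It gives the time, the measured TCP pose, the force, the opening and the grip force at its end, in the units of the state.
- robot.get_obs(): the state, without advancing time (a new reading comes with each control period).
- robot.snapshot(name): name is "scene" or "top" or "wrist"; returns a dict with "image" (420x560x3 uint8, red, green, blue), "z_map" (420x560 float32, m along the optical axis (not along the pixel's ray), 0 where there is no reading), "mtx" (3x3 intrinsics, pixels), "R" (3x3) and "t" (3): a world point X has camera coordinates R X + t. Camera axes: x right, y down, z forward; pixel columns grow to the right and rows downward; lengths in m; the calibration is good to about 2 mm. A picture is of the moment at which its call begins.
- robot.close_job(): hands the job in; it is judged then, once.
The state is a dict: "time": time; "joint_positions": joint angles; "qvel": joint speeds; "joint_torque": joint torques, N m; "tool_pos": TCP position; "ee_rot": TCP orientation; "wrist_force": force on the tool from outside, world axes, zero at the start; "wrist_torque": the same for the moment, N m; "width": finger opening in m; "finger_force": force on a finger pad.
Only numpy, scipy, OpenCV 4.12 (cv2) and the standard library are available. Lean on these libraries where they do the work, as an engineer would, in place of code of your own. Each camera call takes 0.05 s, during which the arm holds its last target. There are 200 camera calls.

## Working session

There is one attempt and no reset: what is moved stays moved. The work goes in short steps, Python scripts to look and compute and a tool call to move; the robot and the scene stay as the last step left them, time stands still between calls to the robot, and variables do not carry over. Pictures are saved under pics/ and viewed, at most 10 in all, crops included, and the job is handed in when it is done.

Besides the shell and the picture viewer there is one more tool, called after "Request:" by a JSON object that holds its "method" and its "body", one argument or row to a line. carry_out: Moves the arm, as the interface text tells. Its arguments: {"type":"object","properties":{"steps":{"type":"array","items":{"type":"array"}}},"required":["steps"]}

```bash
mkdir -p pics
python3 - <<'E'
from bench import robot
import cv2,numpy as np,pickle
S={n:robot.snapshot(n) for n in("scene","top")}
pickle.dump(S,open("s0.pkl","wb"))
for n in S: cv2.imwrite(f"pics/{n}0.png",S[n]["image"][:,:,::-1]); print(n,S[n]["mtx"].round(1).tolist(),S[n]["R"].round(3).tolist(),S[n]["t"].round(3).tolist())
print({k:np.round(v,3).tolist() for k,v in robot.get_obs().items()})
E
```

```text
scene [[493.1, 0.0, 274.7], [0.0, 493.1, 213.6], [0.0, 0.0, 1.0]] [[0.675, 0.738, -0.005], [0.452, -0.418, -0.788], [-0.584, 0.529, -0.616]] [-0.325, -0.174, 1.556]
top [[512.5, 0.0, 278.1], [0.0, 512.5, 204.1], [0.0, 0.0, 1.0]] [[0.02, -1.0, -0.018], [-0.99, -0.017, -0.141], [0.14, 0.021, -0.99]] [-0.036, 0.544, 1.259]
{'time': 0.1, 'joint_positions': [1.193, 0.088, 1.372, -0.0, 1.684, -0.103], 'qvel': [0.0, -0.001, -0.004, -0.001, 0.0, -0.001], 'joint_torque': [0.002, -34.125, -30.33, 0.072, 0.03, -0.0], 'tool_pos': [0.149, 0.529, 0.204], 'ee_rot': [-3.14, -0.0, 2.867], 'wrist_force': [-0.145, -0.237, -0.094], 'wrist_torque': [-0.018, -0.003, -0.003], 'finger_force': 0.0, 'width': 0.094}
```

View pics/scene0.png

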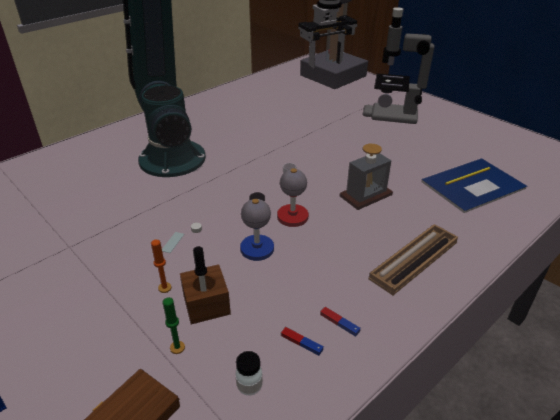

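View pics/top0.png

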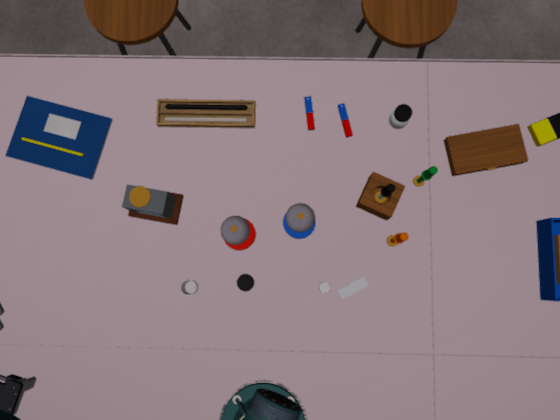

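The scene view shows the black-gripped plane in its wooden block at (200,262), with an orange look-alike at (160,265) and a green one at (172,325). The blue sphere is at (256,214), red at (293,183), and the electroscope cap at (372,149). In the top view the grip is at (388,190), the red sphere at (235,230), the blue at (300,217), and the cap at (140,197). The one meant is the black one, the only one that stands in a wooden stand and has a white rod. I'll confirm this in a crop.

```bash
cat > h.py <<'E'
import numpy as np,cv2
def ray(s,p):
    K,R,t=s["mtx"],s["R"],s["t"]; d=R.T@np.linalg.solve(K,[p[0],p[1],1.]); return -R.T@t,d
def plane(s,p,z): o,d=ray(s,p); return o+d*(z-o[2])/d[2]
def tri(s1,p1,s2,p2):
    o1,d1=ray(s1,p1);o2,d2=ray(s2,p2); A=np.c_[d1,-d2]; k=np.linalg.lstsq(A,o2-o1,rcond=None)[0]
    a,b=o1+k[0]*d1,o2+k[1]*d2; return (a+b)/2,np.linalg.norm(a-b)
def proj(s,X): c=s["R"]@X+s["t"]; q=s["mtx"]@c; return q[:2]/q[2]
def blobs(s,box,lo,hi,amin=8):
    x0,y0,x1,y1=box; h=cv2.cvtColor(s["image"][y0:y1,x0:x1],cv2.COLOR_RGB2HSV)
    m=cv2.inRange(h,np.array(lo),np.array(hi)); n,l,st,c=cv2.connectedComponentsWithStats(m)
    return [(c[i]+[x0,y0],st[i,:4]+[x0,y0,0,0],st[i,4]) for i in range(1,n) if st[i,4]>=amin]
E
python3 - <<'E'
import pickle,cv2,numpy as np
from h import *
S=pickle.load(open("s0.pkl","rb"));sc,tp=S["scene"],S["top"]
for n,s,boxes in(("scene",sc,dict(grip=(185,240,215,285),red=(278,160,310,185),blue=(240,190,272,212),cap=(358,140,386,160))),("top",tp,dict(grip=(372,175,402,210),red=(222,216,248,244),blue=(286,205,314,230),cap=(122,182,156,212)))):
    for k,b in boxes.items():
        lo,hi=((0,0,0),(180,255,45)) if k=="grip" else ((8,90,60),(30,255,255))
        for c,st,a in blobs(s,b,lo,hi,5): 
            z=s["z_map"][int(round(c[1])),int(round(c[0]))]; o,d=ray(s,c); print(n,k,c.round(1),st.tolist(),a,"z-map pt",(o+d*z).round(3))
a=cv2.resize(sc["image"][130:330,130:400],None,fx=2.9,fy=2.9,interpolation=cv2.INTER_CUBIC)
cv2.imwrite("pics/crop_s.png",cv2.convertScaleAbs(a[:,:,::-1],alpha=1.5))
a=cv2.resize(tp["image"][150:260,110:440],None,fx=2.4,fy=2.4,interpolation=cv2.INTER_CUBIC)
cv2.imwrite("pics/crop_t.png",cv2.convertScaleAbs(a[:,:,::-1],alpha=1.5))
E
```

```text
scene grip [199.4 261.8] [194, 247, 13, 29] 271 z-map pt [ 0.578 -0.289  0.143]
scene grip [209.3 280.6] [206, 276, 8, 9] 54 z-map pt [ 0.559 -0.261  0.056]
scene grip [196.3 281.7] [193, 278, 7, 7] 30 z-map pt [ 0.549 -0.286  0.062]
scene red [293.3 170.1] [291, 168, 6, 5] 22 z-map pt [0.475 0.07  0.151]
scene blue [254.9 200.7] [252, 199, 7, 5] 28 z-map pt [ 0.505 -0.082  0.15 ]
scene cap [371.9 148.5] [363, 144, 19, 12] 159 z-map pt [0.545 0.289 0.156]
top grip [387.1 189.8] [380, 184, 15, 13] 136 z-map pt [ 0.564 -0.276  0.168]
top red [233.4 228.5] [230, 226, 7, 6] 33 z-map pt [0.471 0.074 0.149]
top blue [300.2 215.6] [297, 213, 7, 6] 35 z-map pt [ 0.503 -0.08   0.149]
top cap [139.4 196.3] [129, 186, 22, 22] 365 z-map pt [0.54  0.293 0.157]
```

View pics/crop_s.png

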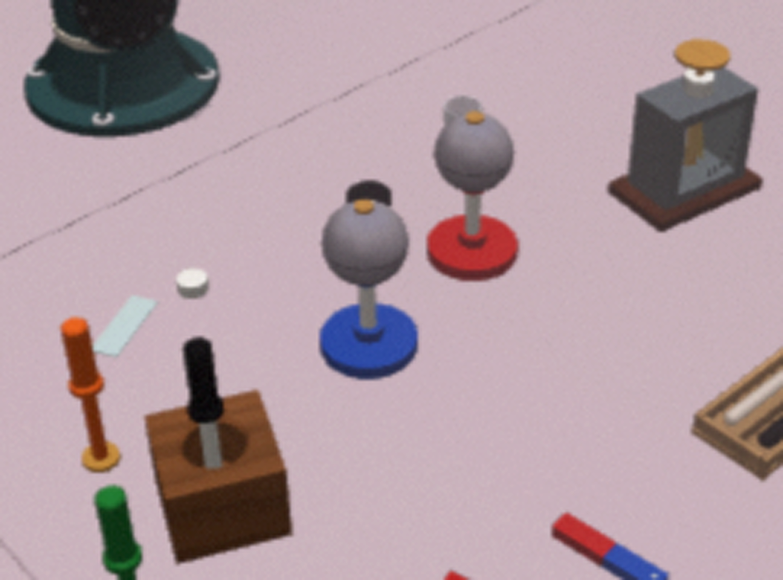

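View pics/crop_t.png

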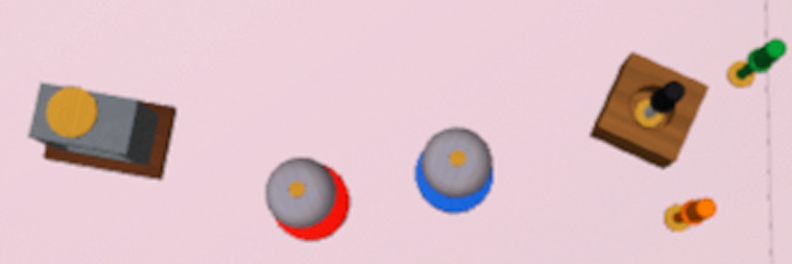

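The crops confirm the target. The black grip with a white rod stands in the wooden stand at scene (200,262) and top (387,190). The orange and green look-alikes stand free on the table beside it. Brass spots mark the red stud, the blue stud and the cap.

Run:
```python
import pickle,cv2,numpy as np
from h import *
from scipy.optimize import least_squares
S=pickle.load(open("s0.pkl","rb"));sc,tp=S["scene"],S["top"]
for k,a,b in(("red",(293.3,170.1),(233.4,228.5)),("blue",(254.9,200.7),(300.2,215.6)),("cap",(371.9,148.5),(139.4,196.3))):
    X,e=tri(sc,a,tp,b); print(k,X.round(4),"gap",round(e,4),"h-planes",plane(sc,a,X[2])[:2].round(4),plane(tp,b,X[2])[:2].round(4))
P=[]
for s,b in((sc,(185,240,215,285)),(tp,(372,175,402,210))):
    for v in range(b[1],b[3]):
        for u in range(b[0],b[2]):
            if s["image"][v,u].max()<50 and s["z_map"][v,u]>0:
                o,d=ray(s,(u,v)); X=o+d*s["z_map"][v,u]
                P.append([*X,s is tp])
P=np.array(P)
for z0,z1 in((.125,.142),(.142,.16)):
    for t in(0,1):
        Q=P[(P[:,2]>z0)&(P[:,2]<z1)&(P[:,3]==t)]
        if len(Q)<8: continue
        r=least_squares(lambda c:np.hypot(Q[:,0]-c[0],Q[:,1]-c[1])-.010,Q[:,:2].mean(0)+[-.0,0],loss="soft_l1",f_scale=.002)
        print("grip",t,z0,len(Q),r.x.round(4))
T=P[(P[:,2]>.162)&(P[:,2]<.175)]; print("top end",len(T),T[:,:3].mean(0).round(4))
# stand top face from top view, z map
h=cv2.cvtColor(tp["image"],cv2.COLOR_RGB2HSV)
G=[]
for v in range(160,235):
    for u in range(340,415):
        o,d=ray(tp,(u,v));X=o+d*tp["z_map"][v,u]
        if abs(X[2]-.075)<.006 and h[v,u,0]<20 and h[v,u,1]>90: G.append(X)
G=np.array(G); rc=cv2.minAreaRect((G[:,:2]*1000).astype(np.float32)); print("stand",rc,G[:,2].mean())
for c in("green","orange"):
    b=(410,160,445,190) if c=="green" else (385,228,412,250)
    for v in range(b[1],b[3],5): pass
    m=[(lambda o,d,z:o+d*z)(*ray(tp,(u,v)),tp["z_map"][v,u]) for v in range(b[1],b[3]) for u in range(b[0],b[2]) if h[v,u,1]>150]
    m=np.array(m); print(c,m.max(0).round(3),m[m[:,2]>.1].mean(0).round(3))
```

```text
red [0.4706 0.0739 0.1477] gap 0.0002 h-planes [0.4707 0.0739] [0.4706 0.0738]
blue [ 0.5031 -0.0797  0.1477] gap 0.0005 h-planes [ 0.503  -0.0799] [ 0.5033 -0.0795]
cap [0.5412 0.2946 0.1516] gap 0.0001 h-planes [0.5412 0.2947] [0.5412 0.2946]
grip 0 0.125 56 [ 0.5695 -0.2846]
grip 1 0.125 13 [ 0.5684 -0.2843]
grip 0 0.142 61 [ 0.5697 -0.285 ]
grip 1 0.142 17 [ 0.5681 -0.2845]
top end 123 [ 0.5711 -0.2851  0.169 ]
stand ((568.6339111328125, -280.8822021484375), (84.41876983642578, 86.88065338134766), 66.25025177001953) 0.07501436165907069
green [ 0.63  -0.376  0.145] [ 0.615 -0.385  0.129]
orange [ 0.481 -0.053  1.322] [ 0.458 -0.312  0.148]
```

The heights agree with the text to within 2–3 mm: stud 148, cap 152, top end 169, stand 75. The footprint also fits, at 84×87 mm. Next, move above the grip.

Request:
{"method": "carry_out", "body": {
  "steps": [
    [[-0.04,-0.042,-0.04],0,-1],
    [[-0.08,-0.085,-0.04],0,-1],
    [[-0.12,-0.128,-0.04],0,-1],
    [[-0.16,-0.17,-0.04],0,-1],
    [[-0.2,-0.213,-0.04],0,-1],
    [[-0.24,-0.256,-0.04],0,-1],
    [[-0.28,-0.3,-0.04],0,-1],
    [[-0.312,-0.335,-0.04],0,-1],
    [[-0.312,-0.335,-0.04],0,-1]
  ]
}}

```text
time: 1.23
tool_pos: [0.3593, 0.1198, 0.2448]
ee_rot: [-3.141, -0.001, 2.86]
wrist_force: [-0.4, 0.1, 0.7]
width: 0.094
finger_force: 0.0
```

Request:
{"method": "carry_out", "body": {
  "steps": [
    [[-0.04,-0.042,0],0,-1],
    [[-0.08,-0.085,0],0,-1],
    [[-0.12,-0.128,0],0,-1],
    [[-0.16,-0.17,0],0,-1],
    [[-0.2,-0.213,0],0,-1],
    [[-0.24,-0.256,0],0,-1],
    [[-0.28,-0.3,0],0,-1],
    [[-0.313,-0.335,0],0,-1],
    [[-0.313,-0.335,0],0,-1],
    [[-0.313,-0.335,0],0,-1]
  ]
}}

```text
time: 2.48
tool_pos: [0.5693, -0.2832, 0.245]
ee_rot: [3.14, -0.001, 2.868]
wrist_force: [0.1, -0.6, 0.1]
width: 0.0939
finger_force: 0.0
```

```bash
cat >> h.py <<'E'
from scipy.spatial.transform import Rotation
def to_tool(o,d): return Rotation.from_euler("xyz",o["ee_rot"]).inv().apply(d)
E
python3 - <<'E'
from bench import robot
from h import *
o=robot.get_obs(); print(o["time"],o["tool_pos"].round(4) if hasattr(o["tool_pos"],"round") else o["tool_pos"],o["ee_rot"],o["joint_positions"])
w=robot.snapshot("wrist"); cv2.imwrite("pics/w1.png",w["image"][:,:,::-1])
import pickle; pickle.dump(w,open("w1.pkl","wb"))
print("proj of grip top",proj(w,np.array([.5690,-.2847,.170])),"well", proj(w,np.array([.5686,-.2809,.075])))
print(to_tool(o,np.array([.5690,-.2847,.142])-o["tool_pos"]))
E
```

```text
2.475 [ 0.5693 -0.2832  0.245 ] [ 3.14023657e+00 -1.36027660e-03  2.86848605e+00] [-5.51265438e-01  2.80143660e-01  1.06924677e+00  9.54091455e-04
  1.79388247e+00 -1.84874394e+00]
proj of grip top [280.20599107 216.51795251] well [284.58138568 188.9064614 ]
[-0.0002821  -0.00166615  0.10297416]
```

View pics/w1.png

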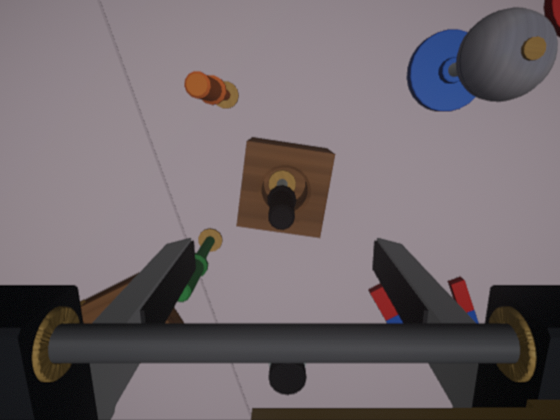

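The wrist view shows the black grip's top end at (281,214), where my measurement predicts (280,216). It stands in the well, with the disc glimpsed at (282,182). The green one is at (200,270), outside the finger's path. Descend and grip.

Request:
{"method": "carry_out", "body": {
  "steps": [
    [[0,-0.0015,0.03],0,-1],
    [[0,-0.0015,0.06],0,-1],
    [[0,-0.0015,0.09],0,-1],
    [[0,-0.0015,0.11],0,-1],
    [[0,-0.0015,0.12],0,-1],
    [[0,-0.0015,0.12],0,-1],
    [[0,-0.0015,0.12],0,-1]
  ]
}}

```text
time: 3.4
tool_pos: [0.5692, -0.2864, 0.1272]
ee_rot: [-3.141, 0.003, 2.867]
wrist_force: [1.1, -0.0, 0.0]
width: 0.0939
finger_force: 0.0
```

Request:
{"method": "carry_out", "body": {
  "steps": [
    [[0,0,0],0,1],
    [[0,0,0],0,1],
    [[0,0,0],0,1],
    [[0,0,0],0,1],
    [[0,0,0],0,1],
    [[0,0,0],0,1],
    [[0,0,0],0,1],
    [[0,0,0],0,1]
  ]
}}

```text
time: 4.4
tool_pos: [0.5686, -0.2865, 0.1254]
ee_rot: [3.141, -0.0, 2.867]
wrist_force: [-0.3, -0.4, -0.5]
width: 0.0194
finger_force: 30.0
```

Request:
{"method": "carry_out", "body": {
  "steps": [
    [[0,0,-0.01],0,1],
    [[0,0,-0.03],0,1],
    [[0,0,-0.06],0,1],
    [[0,0,-0.09],0,1],
    [[0,0,-0.12],0,1],
    [[0,0,-0.15],0,1],
    [[0,0,-0.17],0,1],
    [[0,0,-0.17],0,1],
    [[0,0,-0.17],0,1]
  ]
}}

```text
time: 5.52
tool_pos: [0.5684, -0.2864, 0.2945]
ee_rot: [3.141, -0.001, 2.867]
wrist_force: [0.3, 0.7, -1.3]
width: 0.0197
finger_force: 30.0
```

Run:
```python
from bench import robot
from h import *
import pickle
S={n:robot.snapshot(n) for n in("scene","top","wrist")}; pickle.dump(S,open("s1.pkl","wb"))
o=robot.get_obs(); p=o["tool_pos"]; print(p,o["ee_rot"],o["wrist_force"],o["width"])
D=p-[0,0,.0954]
for n in S: print(n,"disc proj",proj(S[n],D),"tcp",proj(S[n],p))
u,v=proj(S["scene"],D).astype(int); a=S["scene"]["image"][v-75:v+45,u-80:u+80]
u,v=proj(S["top"],D).astype(int); b=S["top"]["image"][v-60:v+60,u-80:u+80]
im=np.hstack([cv2.resize(x,(400,300),interpolation=cv2.INTER_CUBIC) for x in(a,b)]); w=cv2.resize(S["wrist"]["image"],(400,300))
im=np.vstack([im,np.hstack([w,np.zeros_like(w)])]); cv2.imwrite("pics/lift.png",cv2.convertScaleAbs(im[:,:,::-1],alpha=1.4))
```

```text
[ 0.56818252 -0.28629274  0.29375275] [ 3.14072445e+00 -2.80573307e-03  2.86677450e+00] [ 0.98803179 -0.92641117 -1.24026212] 0.01937962603172559
scene disc proj [194.89265957 237.61590663] tcp [189.37031   197.6524179]
top disc proj [394.50510208 185.49079467] tcp [404.20932234 177.20022369]
wrist disc proj [282.36813647 209.47497661] tcp [281.92032403 254.83111887]
```

View pics/lift.png

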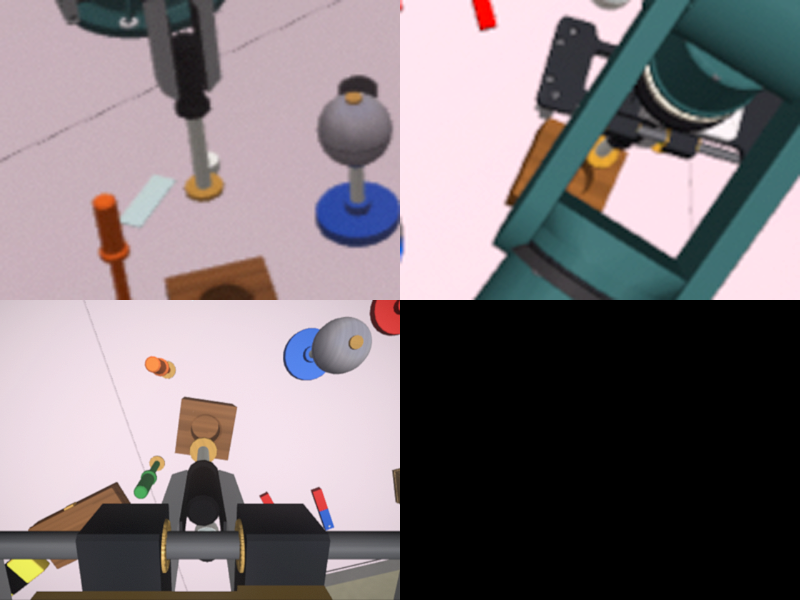

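The lift view shows the plane hanging upright in the fingers, with its disc at about (284,210) in the wrist image and (196,237) in the scene. That is close to the prediction. Next I'll measure the disc offset.

Run:
```python
from h import *
import pickle
S=pickle.load(open("s1.pkl","rb")); p=np.array([.56818,-.28629,.29375]); zt=p[2]-.0954+.005
pts={}
for n,b in(("scene",(178,222,212,250)),("wrist",(255,185,312,235))):
    s=S[n];h=cv2.cvtColor(s["image"],cv2.COLOR_RGB2HSV)[b[1]:b[3],b[0]:b[2]]
    m=cv2.inRange(h,np.array((8,90,60)),np.array((30,255,255)))
    c=max(cv2.findContours(m,cv2.RETR_EXTERNAL,cv2.CHAIN_APPROX_NONE)[0],key=cv2.contourArea)
    hull=cv2.convexHull(c); (cx,cy),r,a=cv2.fitEllipse(hull); x,y,w,hh=cv2.boundingRect(c)
    q=np.array([cx+b[0],cy+b[1]]); pts[n]=q
    print(n,q.round(1),np.round(r,1),(x+b[0],y+b[1],w,hh),"at top face",plane(s,q,zt).round(4),"mid",plane(s,q,zt-.0025).round(4),"exp",p[:2])
print(tri(S["scene"],pts["scene"],S["wrist"],pts["wrist"]))
```

```text
scene [195.2 236.2] [11.  15.2] (188, 231, 15, 12) at top face [ 0.5704 -0.2864  0.2034] mid [ 0.5678 -0.2849  0.2008] exp [ 0.56818 -0.28629]
wrist [285.2 201.6] [51.  74.1] (255, 185, 57, 42) at top face [ 0.5616 -0.2822  0.2034] mid [ 0.5621 -0.2823  0.2009] exp [ 0.56818 -0.28629]
(array([ 0.56321379, -0.28243063,  0.19650157]), np.float64(0.00034683013708759064))
```

Run:
```python
from h import *
import pickle
S=pickle.load(open("s1.pkl","rb")); p=np.array([.56818,-.28629,.29375]); zt=p[2]-.0954+.005
s=S["wrist"];b=(255,185,312,235);h=cv2.cvtColor(s["image"],cv2.COLOR_RGB2HSV)[b[1]:b[3],b[0]:b[2]]
z=s["z_map"][b[1]:b[3],b[0]:b[2]]; zc=(s["R"]@(p-[0,0,.09])+s["t"])[2]
m=((abs(z-zc)<.02)&(h[:,:,1]>90)&(h[:,:,2]>60)).astype(np.uint8)
c=max(cv2.findContours(m,cv2.RETR_EXTERNAL,cv2.CHAIN_APPROX_NONE)[0],key=cv2.contourArea)
(cx,cy),r,a=cv2.fitEllipse(cv2.convexHull(c));q=np.array([cx+b[0],cy+b[1]])
print(q,r,cv2.boundingRect(c),plane(s,q,zt),plane(s,q,zt-.0025)); X,e=tri(S["scene"],(195.2,236.2),s,q);print(X,e)
yaw=2.867;R=Rotation.from_euler("xyz",[np.pi,0,yaw])
D=plane(s,q,zt-.0015)
print("disc off tool",R.inv().apply(D-p))
for k,T in(("red",[.4706,.0739]),("cap",[.5412,.2946])):
    for nm,off in(("axis",[0,0]),("disc",(D-p)[:2])): print(k,nm,R.inv().apply(np.r_[np.array(T)-p[:2]-off,0]).round(4))
```

```text
[284.09881592 210.6104641 ] (36.71547317504883, 38.055274963378906) (10, 7, 39, 35) [ 0.56816804 -0.28489302  0.20335   ] [ 0.56880109 -0.28506473  0.20085   ]
[ 0.56852877 -0.28518172  0.20157076] 0.00037771993718602534
disc off tool [-3.22537721e-06  1.34523019e-03  9.19000000e-02]
red axis [0.1916 0.3202 0.    ]
red disc [0.1916 0.3189 0.    ]
cap axis [0.1835 0.5518 0.    ]
cap disc [0.1835 0.5505 0.    ]
```

Request:
{"method": "carry_out", "body": {
  "steps": [
    [[0.01,0.017,0],0,1],
    [[0.03,0.05,0],0,1],
    [[0.055,0.092,0],0,1],
    [[0.08,0.134,0],0,1],
    [[0.105,0.176,0],0,1],
    [[0.13,0.217,0],0,1],
    [[0.155,0.259,0],0,1],
    [[0.175,0.292,0],0,1],
    [[0.186,0.311,0],0,1],
    [[0.1915,0.3195,0],0,1]
  ]
}}

```text
time: 6.92
tool_pos: [0.4703, 0.074, 0.2949]
ee_rot: [-3.141, -0.001, 2.868]
wrist_force: [-0.3, 0.7, -0.7]
width: 0.0194
finger_force: 30.0
```

Request:
{"method": "carry_out", "body": {
  "steps": [
    [[0,0,0.01],0,1],
    [[0,0,0.02],0,1],
    [[0,0,0.025],0,1],
    [[0,0,0.025],0,1],
    [[0,0,0.025],0,1]
  ]
}}

```text
time: 7.55
tool_pos: [0.4712, 0.0727, 0.2707]
ee_rot: [3.141, 0.0, 2.866]
wrist_force: [-0.2, -0.4, -0.1]
width: 0.0194
finger_force: 30.0
```

```bash
cat > look.py <<'E'
import sys
from bench import robot
from h import *
T=np.array(eval(sys.argv[1])); tag=sys.argv[2]
o=robot.get_obs(); p=o["tool_pos"]; D=p-[0,0,.0954]
print(o["time"],p.round(4),np.round(o["ee_rot"],4),np.round(o["wrist_force"],2))
rot=Rotation.from_euler("xyz",o["ee_rot"]); ax=rot.apply([0,0,.0954]); D=p+ax
print("disc by axis",D.round(4)); ims=[];P={}
for n in("scene","wrist"):
    s=robot.snapshot(n); h=cv2.cvtColor(s["image"],cv2.COLOR_RGB2HSV)
    u,v=proj(s,D+[0,0,.003]); zc=(s["R"]@D+s["t"])[2]; k=40 if n=="wrist" else 16
    m=((abs(s["z_map"]-zc)<.018)&(h[:,:,0]>=8)&(h[:,:,0]<=30)&(h[:,:,1]>90)&(h[:,:,2]>60)).astype(np.uint8)
    B=np.zeros_like(m);B[int(v)-k:int(v)+k,int(u)-k:int(u)+k]=1;m*=B
    cs=cv2.findContours(m,cv2.RETR_EXTERNAL,cv2.CHAIN_APPROX_NONE)[0]
    q=proj(s,T); print(n,"target px",q.round(1))
    if cs:
        c=max(cs,key=cv2.contourArea); e=cv2.fitEllipse(cv2.convexHull(c)); P[n]=plane(s,e[0],D[2]+.0035)
        print("  disc px",np.round(e[0],1),np.round(e[1],1),"at z",P[n].round(4),"err tool",to_tool(o,T-P[n]).round(4))
    c0,r0=int(u),int(v); r=90 if n=="wrist" else 45
    pad=cv2.copyMakeBorder(s["image"],100,100,100,100,cv2.BORDER_CONSTANT)
    ims.append(cv2.resize(pad[r0+100-r:r0+100+r,c0+100-r:c0+100+r],(400,400),interpolation=cv2.INTER_CUBIC))
cv2.imwrite(f"pics/{tag}.png",cv2.convertScaleAbs(np.hstack(ims)[:,:,::-1],alpha=1.4))
E
python3 look.py "[.4706,.0739,.150]" red1
```

```text
7.55 [0.4712 0.0727 0.2707] [3.1414e+00 4.0000e-04 2.8663e+00] [-0.19 -0.45 -0.12]
disc by axis [0.4712 0.0727 0.1753]
scene target px [293.3 169.3]
  disc px [293.8 159.8] [ 7.6 10.7] at z [0.4725 0.0732 0.1788] err tool [0.0021 0.0002 0.0288]
wrist target px [283.7 200.4]
  disc px [284.1 211.2] [37.  37.7] at z [0.4724 0.0738 0.1788] err tool [ 0.0017 -0.0004  0.0288]
```

View pics/red1.png

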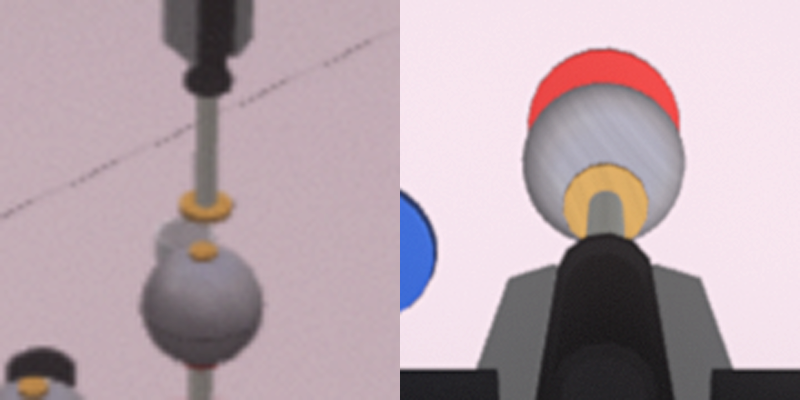

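Scene: the disc at (294,160) is just above the red stud at (293,169). Wrist: the disc covers the sphere's crown. I'll correct by 1.5 mm and come down gently.

Request:
{"method": "carry_out", "body": {
  "steps": [
    [[0.0015,0,0.006],0,1],
    [[0.0015,0,0.013],0,1],
    [[0.0015,0,0.018],0,1],
    [[0.0015,0,0.021],0,1],
    [[0.0015,0,0.0215],0,1],
    [[0.0015,0,0.0215],0,1]
  ]
}}

```text
time: 8.4
tool_pos: [0.4696, 0.0734, 0.2491]
ee_rot: [3.141, 0.0, 2.867]
wrist_force: [0.5, -0.6, -0.8]
width: 0.0193
finger_force: 30.0
```

Request:
{"method": "carry_out", "body": {
  "steps": [
    [[0,0,0.001],0,1],
    [[0,0,0.0015],0,1]
  ]
}}

```text
time: 8.65
tool_pos: [0.4696, 0.0734, 0.2476]
ee_rot: [3.141, 0.0, 2.867]
wrist_force: [-1.2, 0.2, -0.9]
width: 0.0197
finger_force: 30.0
```

Request:
{"method": "carry_out", "body": {
  "steps": [
    [[0,0,0.0005],0,1],
    [[0,0,0.001],0,1]
  ]
}}

```text
time: 8.9
tool_pos: [0.4695, 0.0734, 0.2465]
ee_rot: [3.141, 0.0, 2.867]
wrist_force: [0.0, -0.9, 0.1]
width: 0.0192
finger_force: 30.0
```

Request:
{"method": "carry_out", "body": {
  "steps": [
    [[0,0,0.0005],0,1],
    [[0,0,0.0008],0,1]
  ]
}}

```text
time: 9.15
tool_pos: [0.4695, 0.0734, 0.2456]
ee_rot: [3.141, -0.0, 2.867]
wrist_force: [-0.0, -0.3, -2.1]
width: 0.0197
finger_force: 30.0
```

Request:
{"method": "carry_out", "body": {
  "steps": [
    [[0,0,0.0005],0,1]
  ]
}}

```text
time: 9.28
tool_pos: [0.4696, 0.0734, 0.2452]
ee_rot: [3.141, 0.0, 2.867]
wrist_force: [-0.2, -0.2, 2.5]
width: 0.0196
finger_force: 30.0
```

Request:
{"method": "carry_out", "body": {
  "steps": [
    [[0,0,0.0005],0,1]
  ]
}}

```text
time: 9.4
tool_pos: [0.4696, 0.0734, 0.2452]
ee_rot: [3.141, 0.001, 2.867]
wrist_force: [-1.3, -0.1, 2.5]
width: 0.0195
finger_force: 30.0
```

The reading of +2.5 N against a −1 N baseline shows light contact. Hold, then lift.

Request:
{"method": "carry_out", "body": {
  "steps": [
    [[0,0,0],0,1],
    [[0,0,0],0,1],
    [[0,0,0],0,1]
  ]
}}

```text
time: 9.78
tool_pos: [0.4696, 0.0734, 0.2452]
ee_rot: [3.141, 0.001, 2.867]
wrist_force: [0.0, 0.0, 3.2]
width: 0.0196
finger_force: 30.0
```

Request:
{"method": "carry_out", "body": {
  "steps": [
    [[0,0,-0.005],0,1],
    [[0,0,-0.015],0,1],
    [[0,0,-0.03],0,1],
    [[0,0,-0.045],0,1],
    [[0,0,-0.05],0,1],
    [[0,0,-0.05],0,1]
  ]
}}

```text
time: 10.52
tool_pos: [0.4698, 0.0733, 0.2953]
ee_rot: [3.141, 0.001, 2.867]
wrist_force: [-0.1, -0.3, -0.9]
width: 0.0195
finger_force: 30.0
```

Request:
{"method": "carry_out", "body": {
  "steps": [
    [[0,0.015,0],0,1],
    [[-0.002,0.045,0],0,1],
    [[-0.003,0.08,0],0,1],
    [[-0.004,0.115,0],0,1],
    [[-0.005,0.15,0],0,1],
    [[-0.006,0.185,0],0,1],
    [[-0.007,0.212,0],0,1],
    [[-0.008,0.227,0],0,1],
    [[-0.008,0.2315,0.005],0,1],
    [[-0.008,0.2315,0.015],0,1]
  ]
}}

```text
time: 11.78
tool_pos: [0.5401, 0.2938, 0.2795]
ee_rot: [3.141, 0.0, 2.867]
wrist_force: [-0.2, 0.0, -0.1]
width: 0.0194
finger_force: 30.0
```

Request:
{"method": "carry_out", "body": {
  "steps": [
    [[0,0,0.005],0,1],
    [[0,0,0.005],0,1],
    [[0,0,0.005],0,1]
  ]
}}

```text
time: 12.15
tool_pos: [0.5401, 0.2935, 0.2752]
ee_rot: [3.141, 0.001, 2.866]
wrist_force: [-0.1, -0.2, -2.0]
width: 0.0199
finger_force: 30.0
```

```bash
python3 look.py "[.5412,.2946,.155]" cap1
```

```text
12.15 [0.5401 0.2935 0.2752] [3.1411e+00 6.0000e-04 2.8661e+00] [-0.13 -0.17 -1.99]
disc by axis [0.5402 0.2936 0.1798]
scene target px [372.  147.4]
  disc px [371.8 149. ] [ 8.7 18.5] at z [0.5741 0.2475 0.1833] err tool [0.0444 0.0364 0.0282]
wrist target px [283.8 202.5]
  disc px [284.  210.9] [37.4 38.1] at z [0.5411 0.2947 0.1833] err tool [-0.0001 -0.0001  0.0283]
```

View pics/cap1.png

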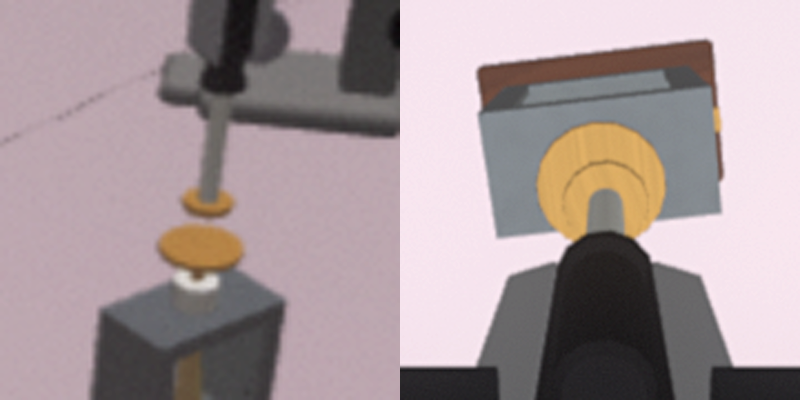

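Wrist: the disc at (284,211) is centred on the cap, with an error under 1 mm. The scene blob I fitted was the cap itself, with the disc visibly above it. Come down gently.

Request:
{"method": "carry_out", "body": {
  "steps": [
    [[0,0,0.007],0,1],
    [[0,0,0.014],0,1],
    [[0,0,0.02],0,1],
    [[0,0,0.0225],0,1],
    [[0,0,0.023],0,1],
    [[0,0,0.023],0,1]
  ]
}}

```text
time: 13.0
tool_pos: [0.5401, 0.294, 0.2519]
ee_rot: [3.141, 0.0, 2.867]
wrist_force: [0.4, 1.6, -1.1]
width: 0.0193
finger_force: 30.0
```

Request:
{"method": "carry_out", "body": {
  "steps": [
    [[0,0,0.0005],0,1],
    [[0,0,0.001],0,1]
  ]
}}

```text
time: 13.25
tool_pos: [0.5401, 0.294, 0.2509]
ee_rot: [3.141, 0.0, 2.867]
wrist_force: [-0.4, -0.4, -0.4]
width: 0.0193
finger_force: 30.0
```

Request:
{"method": "carry_out", "body": {
  "steps": [
    [[0,0,0.0005],0,1]
  ]
}}

```text
time: 13.38
tool_pos: [0.5401, 0.294, 0.2503]
ee_rot: [3.141, 0.0, 2.867]
wrist_force: [-0.5, -0.2, 1.5]
width: 0.0194
finger_force: 30.0
```

Request:
{"method": "carry_out", "body": {
  "steps": [
    [[0,0,0.0004],0,1],
    [[0,0,0.0004],0,1]
  ]
}}

```text
time: 13.62
tool_pos: [0.5401, 0.294, 0.2503]
ee_rot: [3.141, 0.001, 2.867]
wrist_force: [-0.6, 0.4, 1.1]
width: 0.0197
finger_force: 30.0
```

Request:
{"method": "carry_out", "body": {
  "steps": [
    [[0,0,0],0,1],
    [[0,0,0],0,1]
  ]
}}

```text
time: 13.88
tool_pos: [0.5401, 0.2941, 0.2503]
ee_rot: [3.141, 0.001, 2.867]
wrist_force: [0.2, -0.5, 2.1]
width: 0.0194
finger_force: 30.0
```

Request:
{"method": "carry_out", "body": {
  "steps": [
    [[0,0,-0.005],0,1],
    [[0,0,-0.015],0,1],
    [[0,0,-0.03],0,1],
    [[0,0,-0.043],0,1],
    [[0,0,-0.045],0,1],
    [[0,0,-0.045],0,1]
  ]
}}

```text
time: 14.62
tool_pos: [0.5401, 0.294, 0.295]
ee_rot: [3.141, 0.0, 2.867]
wrist_force: [0.1, 1.0, -0.8]
width: 0.0196
finger_force: 30.0
```

Contact held about 0.5 s, with the TCP stopped at 0.2503. Return above the stand.

Request:
{"method": "carry_out", "body": {
  "steps": [
    [[-0.006,-0.018,0],0,1],
    [[-0.017,-0.05,0],0,1],
    [[-0.03,-0.09,0],0,1],
    [[-0.044,-0.132,0],0,1],
    [[-0.058,-0.174,0],0,1],
    [[-0.072,-0.216,0],0,1],
    [[-0.084,-0.25,0],0,1],
    [[-0.091,-0.273,0],0,1],
    [[-0.091,-0.273,0],0,1]
  ]
}}

```text
time: 15.75
tool_pos: [0.5529, 0.0042, 0.2942]
ee_rot: [-3.141, -0.001, 2.863]
wrist_force: [-0.9, 0.9, -0.6]
width: 0.0193
finger_force: 30.0
```

Request:
{"method": "carry_out", "body": {
  "steps": [
    [[-0.006,-0.018,0],0,1],
    [[-0.017,-0.05,0],0,1],
    [[-0.03,-0.09,0],0,1],
    [[-0.044,-0.132,0],0,1],
    [[-0.058,-0.174,0],0,1],
    [[-0.072,-0.216,0],0,1],
    [[-0.084,-0.25,0],0,1],
    [[-0.0915,-0.2735,0],0,1],
    [[-0.0915,-0.2735,0.01],0,1],
    [[-0.0915,-0.2735,0.02],0,1]
  ]
}}

```text
time: 17.0
tool_pos: [0.5675, -0.2803, 0.2739]
ee_rot: [3.141, -0.001, 2.868]
wrist_force: [0.5, 1.2, -0.2]
width: 0.0197
finger_force: 30.0
```

Request:
{"method": "carry_out", "body": {
  "steps": [
    [[0,0,0.01],0,1],
    [[0,0,0.02],0,1],
    [[0,0,0.03],0,1],
    [[0,0,0.03],0,1],
    [[0,0,0.03],0,1]
  ]
}}

```text
time: 17.62
tool_pos: [0.5675, -0.2816, 0.2451]
ee_rot: [-3.142, 0.001, 2.867]
wrist_force: [-0.3, -0.0, -1.2]
width: 0.0195
finger_force: 30.0
```

```bash
python3 look.py "[.5686,-.2809,.075]" well1
python3 - <<'E'
from bench import robot
from h import *
s=robot.snapshot("wrist");h=cv2.cvtColor(s["image"],cv2.COLOR_RGB2HSV);G=[]
for v in range(100,300):
    for u in range(180,400):
        o,d=ray(s,(u,v));X=o+d*s["z_map"][v,u]
        if abs(X[2]-.075)<.005 and h[v,u,1]>80 and abs(X[0]-.5686)<.07 and abs(X[1]+.281)<.07: G.append(X)
G=np.array(G);print(len(G),G[:,2].mean(),cv2.minAreaRect((G[:,:2]*1000).astype(np.float32)))
E
```

```text
17.625 [ 0.5675 -0.2816  0.2451] [-3.1415e+00  5.0000e-04  2.8668e+00] [-0.29 -0.03 -1.19]
disc by axis [ 0.5676 -0.2816  0.1497]
scene target px [203.3 281.3]
  disc px [199.6 253.9] [10.8 14.4] at z [ 0.569  -0.2812  0.1532] err tool [0.0005 0.0002 0.0782]
wrist target px [283.8 190.5]
  disc px [284.  210.9] [37.4 38.1] at z [ 0.5686 -0.2807  0.1532] err tool [-0.     -0.0002  0.0782]
4916 0.07467644015441391 ((570.3947143554688, -281.67578125), (84.9552230834961, 85.86236572265625), 65.96558380126953)
```

View pics/well1.png

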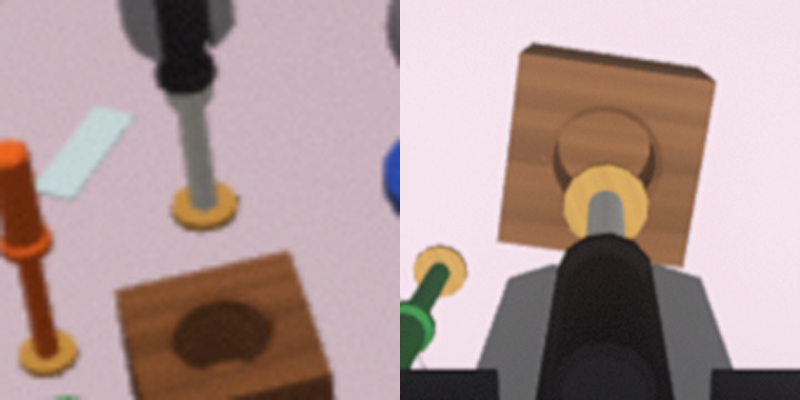

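The view shows the disc at wrist (284,211), centred over the well, and above the well opening in the scene. The two measures of the stand centre agree within 2 mm, so shift 1 mm and lower.

Request:
{"method": "carry_out", "body": {
  "steps": [
    [[-0.001,0,0.02],0,1],
    [[-0.001,0,0.04],0,1],
    [[-0.001,0,0.06],0,1],
    [[-0.001,0,0.08],0,1],
    [[-0.001,0,0.098],0,1],
    [[-0.001,0,0.11],0,1],
    [[-0.001,0,0.116],0,1],
    [[-0.001,0,0.118],0,1],
    [[-0.001,0,0.118],0,1]
  ]
}}

```text
time: 18.9
tool_pos: [0.5687, -0.282, 0.1274]
ee_rot: [-3.141, 0.001, 2.867]
wrist_force: [0.0, -0.4, -1.3]
width: 0.0198
finger_force: 30.0
```

Request:
{"method": "carry_out", "body": {
  "steps": [
    [[0,0,0.0005],0,1],
    [[0,0,0.001],0,1],
    [[0,0,0.0015],0,1],
    [[0,0,0.0015],0,1]
  ]
}}

```text
time: 19.4
tool_pos: [0.5684, -0.2818, 0.1254]
ee_rot: [3.142, 0.0, 2.867]
wrist_force: [-0.1, -0.1, -0.5]
width: 0.0192
finger_force: 30.0
```

Request:
{"method": "carry_out", "body": {
  "steps": [
    [[0,0,0.0005],0,1],
    [[0,0,0.0005],0,1]
  ]
}}

```text
time: 19.65
tool_pos: [0.5685, -0.2818, 0.1253]
ee_rot: [-3.142, 0.001, 2.867]
wrist_force: [-0.3, 0.3, 2.2]
width: 0.0195
finger_force: 30.0
```

The disc is on the floor (+2.2 N). Open gradually, then withdraw.

Request:
{"method": "carry_out", "body": {
  "steps": [
    [[0,0,0],0,0.5],
    [[0,0,0],0,0.4],
    [[0,0,0],0,0.2],
    [[0,0,0],0,-0.2],
    [[0,0,0],0,-0.6],
    [[0,0,0],0,-1],
    [[0,0,0],0,-1],
    [[0,0,0],0,-1],
    [[0,0,0],0,-1]
  ]
}}

```text
time: 20.78
tool_pos: [0.5684, -0.2818, 0.1247]
ee_rot: [3.141, -0.0, 2.867]
wrist_force: [-0.5, -0.0, 0.6]
width: 0.0926
finger_force: 0.0
```

Request:
{"method": "carry_out", "body": {
  "steps": [
    [[0,0,-0.015],0,-1],
    [[0,0,-0.04],0,-1],
    [[0,0,-0.07],0,-1],
    [[0,0,-0.1],0,-1],
    [[0,0,-0.14],0,-1],
    [[0,0,-0.18],0,-1],
    [[0,0,-0.18],0,-1],
    [[0,0,-0.18],0,-1]
  ]
}}

```text
time: 21.78
tool_pos: [0.5683, -0.2817, 0.3045]
ee_rot: [3.141, -0.0, 2.867]
wrist_force: [-0.2, 0.1, -0.6]
width: 0.094
finger_force: 0.0
```

Run:
```python
from bench import robot
from h import *
a=robot.snapshot("scene");w=robot.snapshot("wrist")
for k,X in(("red",(.4706,.0739,.1477)),("cap",(.5412,.2946,.1516)),("blue",(.5031,-.0797,.1477))):
    u,v=proj(a,np.array(X)).astype(int); print(k,proj(a,np.array(X)).round(1),[(c.round(1),n) for c,_,n in blobs(a,(u-14,v-10,u+14,v+10),(8,90,60),(30,255,255),5)])
im=np.hstack([cv2.resize(a["image"][140:340,130:400],(400,300)),cv2.resize(w["image"],(400,300))])
cv2.imwrite("pics/end.png",cv2.convertScaleAbs(im[:,:,::-1],alpha=1.4)); print(robot.get_obs()["width"])
```

```text
red [293.3 170.1] [(array([293.3, 170.1]), np.int32(22))]
cap [371.9 148.5] [(array([371.8, 148.5]), np.int32(158))]
blue [255.  200.7] [(array([254.9, 200.6]), np.int32(29))]
0.0939621476223268
```

View pics/end.png

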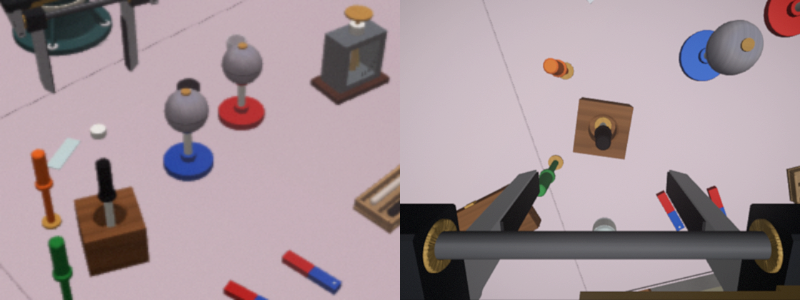

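The plane stands upright in the well, at (105,190) in the scene crop and (602,130) in the wrist half. The gripper is clear, and the red sphere, blue sphere and cap have not moved.

```bash
python3 -c "
from bench import robot
print(robot.close_job())"
```

```text
the job is handed in; nothing more can be done
None
```

I touched the proof plane's disc lightly to the red sphere's stud and then the electroscope cap, each for about half a second. It now stands upright in its well again, released, with the spheres and electroscope unmoved; the job was handed in at about 22 s, with no verdict returned.

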